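# Turn the blind spacer over and hold it bore-up

### The arm

A 7-joint arm with a two-finger parallel gripper is mounted at the origin on the work surface. World frame = base frame: x ahead of the robot, y to its left, z up, the work surface at z = 0. Lengths are in m, angles in rad, forces in N, time in s.
With the tool pointing down it reaches from about 0.425 to 0.875 m from the base axis. Payload 4.7 kg.
Tool frame: the origin (TCP) lies on the centre line of the jaws, within the pads' length; the fingertips stand 14 mm ahead of it and the grasp point (between the pads) lies 5 mm behind it; z points along the fingers, y is the direction in which the jaws open and shut (so a half turn about z gives the same grasp; the last joint's range is limited). The gripper opens to 87 mm and grips with 3 to 60 N. Pads are 19 mm wide; open, the fingers measure 117 mm over their backs; the gripper's body (75 mm by 190 mm) begins 51 mm behind the grasp point.
Start: joints at [-1.153, 0.321, -0.07, 1.45, 0.023, 1.371, -0.057], TCP at [0.255, 0.598, 0.237] pointing down, gripper open.
Joint ranges: [-2.86, 2.86], [-0.3, 2.09], [-1.38, 1.24], [0.06, 2.45], [-1.56, 4.7], [0.09, 2.05], [-2.69, 2.69]. Speed limits (rad/s): [2.57, 2.57, 3.14, 3.14, 3.14, 3.14, 3.14].

### API

Orientations are given as a rotation vector (axis times angle).
In Python, from bench import ctrl, optics, models gives the robot as it stands. The module is installed in compiled form; this text tells all that it offers.
- The arm moves only by the tool arm_command, never from a script. Its argument "motion" is a list of rows, each a list of 3 entries, a list of its own where there are three numbers: the shift along the tool's x, y, z in mm, then the turn, a rotation vector about the tool's x, y, z in degrees, then the closure, from 0 (fully open) to 1 (shut). In form: [[[x, y, z], [ax, ay, az], claw], ...]. A call has 1 to 8 rows; each row shifts and turns the commanded pose from where the row before left it, along the tool's axes as they then stand; what a row does not reach is not made up. A row lasts 1/12 s, in which the tool goes at most 41.7 mm and 7.16 degrees, less where a joint would pass 70% of its speed; a pose out of reach is approached as far as the arm can. A call with a gripper value outside its range is refused whole. The fingers move at their own pace and stop on an object; "force" is the grip in N (left out, the last holds). Time passes only in rows, so rows that do not move let the fingers close. It gives the time, the measured TCP pose, the force and the opening at its end, in the units of the state.
- ctrl.get_state(): the state, without advancing time (a new reading comes with each control period).
- optics.get_image(name): name is "scene" or "top" or "wrist"; returns (picture, depth): 384x512x3 uint8, blue, green, red; 384x512 float32, m along the optical axis (not along the pixel's ray), 0 where there is no reading.
- optics.camera_model(name): a dict with "fovy" (degrees; the focal length in pixels is half the picture's height over the tangent of half this angle, whatever the lens; pixels are square), "cx", "cy" (the principal point, pixels), "rvec" (rotation vector, rad) and "tvec" (3), from world to camera coordinates, as OpenCV has them; the wrist camera has in their place "mount" (4x4, takes a point from camera to tool coordinates, whose origin is the TCP and whose axes are the flange's). Camera axes: x right, y down, z forward; pixel columns grow to the right and rows downward; lengths in m; the calibration is good to about 2 mm. The wrist camera is an equidistant fisheye: a pixel r from the principal point sees the ray r / f radians off the axis. A picture is of the moment at which its call begins: read the wrist's pose just before it. camera_model takes no time and is no camera call.
- ctrl.close_job(): hands the job in, once; it reports no verdict.
Trained networks look in the newest picture that a camera, given by its name, has taken for a name from the list of things; names that differ only in an ending like _2 or _b are one class to them, and where a whole thing is asked for, a point or a joint stands for the part that bears it (a point fixed in the world has none). Each returns a list of dicts, best first, with "conf" (0 to 1); they miss things now and then, are a little off and sometimes report something else, mostly with a low value. They report only what shows in the picture. A call takes as long as a camera call. They do not tell look-alikes from the thing itself.
- models.search_frame(camera, target): "location" ([x, y, z] in m, in the coordinates of the camera as it stood for that picture, good to about 4 mm: the middle of the surface that is visible of it).
- models.silhouettes(camera, target): "pixels" (384x512 bool, what is visible of it).
The state is a dict: "time": time; "joint_positions": joint angles; "qd": joint speeds; "joint_torque": joint torques, N m; "position": TCP position; "tool_rot": TCP orientation; "ft_force": force on the tool from outside, world axes, zero at the start; "torque": the same for the moment, N m; "grip_width": opening from 0.0 (shut) to 1.0 (fully open).
Only numpy, scipy, OpenCV 4.12 (cv2) and the standard library are available. Lean on these libraries where they do the work, as an engineer would, in place of code of your own. Each camera call takes 0.05 s, during which the arm holds its last target.

### The job

One of the two equal aluminium spacer blocks on the green mat shows no hole from above: its blind bore is underneath. Stand that block upright on one of its thin edges on the mat and let go of it, then take it again, turn it on until the bore looks straight up, and finish while still holding it like that in the gripper, level, over the mat and at least 10 cm above it, ready for a part to be put into the bore. Do not let the block topple over at any time, and leave the other things on the mat where they are.

Things in the scene. Friction and masses are not known exactly. Their poses are not given: they have to be found in the camera images.
- blind_spacer: Aluminium block 70 x 46 x 32 mm (own x, y, z), 170 to 340 g, origin at its centre. A blind bore, 25 mm wide, 18 mm deep, is in the middle of its broad face on the -z side. At the start it lies flat, own z up, bore hidden underneath, own x within 30 degrees of world x, origin at z = 0.018 m; standing on a 46 x 32 mm end it is at 0.037, on a 70 x 32 mm side at 0.025. Swaps places with the other block.
- bore_mouth (a point): Centre of the mouth of the blind bore, on the block's -z face, 16 mm from the block's origin. Its axes are those of the block.
- mat: Green antistatic mat, fixed, 800 (x) x 1300 (y) x 2 mm. Origin at the centre of its underside on the work surface; its top is at z = 0.002. It is fixed and its axes are the world's.
- through_spacer: The other aluminium block, same outer size 70 x 46 x 32 mm, lying flat, but its 25 mm bore goes right through and is seen from above. Origin at its centre. Leave alone; at least 220 mm from the blind block, centre to centre.
- capacitor: Black capacitor standing on the mat between or near the blocks, 22 mm in diameter, 25 mm tall, origin at the centre of its underside. Leave alone.
- small_capacitor: Black capacitor standing on the mat, 16 mm in diameter, 16 mm tall, origin at the centre of its underside. Leave alone.
- module: Flat control module, green circuit board in an aluminium tray, 150 x 120 x 22 mm, to the left. Origin at the centre of its underside. Leave alone.
- screwdriver: Screwdriver lying on the mat to the right, 170 mm long along its own x, about 30 mm high. Leave alone.
- reel: Grey plastic solder reel, 60 mm in diameter, 34 mm high, far right. Origin at the centre of its underside. Leave alone.
- screw_dish: Shallow steel dish, 70 mm in diameter, 22 mm high, far left. Origin at the centre of its underside. Leave alone.
Things that resemble listed ones, but are neither listed nor needed, are in the scene too. What is shaped like the blind_spacer but purple is not meant.

How it is judged:
On the way:
1. the blind block stands by itself on one of its thin edges on the mat, let go of and still (angle between blind_spacer's own z axis and vertical between 1.45 and 1.69 rad and height (world z) of blind_spacer below 0.042 m and contact force between blind_spacer and mat above 0.5 N and contact force between blind_spacer and the arm below 0.1 N and contact force between blind_spacer and the fingers below 0.1 N and linear speed of blind_spacer below 0.03 m/s), for 0.2 s.
At the end, for the whole second after the job is handed in: The blind block is held still in the fingers, bore up within 11 degrees, its centre over 100 mm above the work surface and over the mat (x 0.20 to 0.75 m, |y| under 0.55 m), touching nothing but the gripper; no other thing has moved more than 30 mm (angle between blind_spacer's own z axis and vertical above 2.94 rad and height (world z) of blind_spacer above 0.1 m and world x of blind_spacer between 0.2 and 0.75 m and world y of blind_spacer between -0.55 and 0.55 m and contact force between blind_spacer and the fingers above 1 N and contact force between blind_spacer and mat below 0.1 N and linear speed of blind_spacer below 0.03 m/s and angular speed of blind_spacer below 0.2 rad/s and contact force between blind_spacer and through_spacer below 0.1 N and contact force between blind_spacer and capacitor below 0.1 N and contact force between blind_spacer and small_capacitor below 0.1 N and contact force between blind_spacer and module below 0.1 N and contact force between blind_spacer and screwdriver below 0.1 N and contact force between blind_spacer and reel below 0.1 N and contact force between blind_spacer and screw_dish below 0.1 N and distance of each of through_spacer, capacitor, small_capacitor, module, screwdriver, reel, screw_dish from where it was at the start of the episode below 0.03 m); the arm keeps its last pose, push and grip.
It fails at once if the blind block topples (turns faster than 7 rad/s) (angular speed of blind_spacer above 7 rad/s).
It fails at once if another thing on the mat is moved more than 30 mm (distance of any of through_spacer, capacitor, small_capacitor, module, screwdriver, reel, screw_dish from where it was at the start of the episode above 0.03 m).
It also fails if it takes over 64 s, if anything falls off the work surface, if the arm or the gripper's body presses on something with over 40 N, if the wrist force passes 120 N, or if a joint passes its speed limit or range.

## Working session

There is one attempt and no reset: what is moved stays moved. The work goes in short steps, Python scripts to look and compute and a tool call to move; the robot and the scene stay as the last step left them, time stands still between calls to the robot, and variables do not carry over. Pictures are saved under pics/ and viewed, and the job is handed in when it is done.

Besides the shell and the picture viewer there is one more tool, called as name(argument=value, ...), one argument or row to a line, values as JSON. arm_command: Moves the arm, as the interface text tells. Its arguments: {"type":"object","properties":{"motion":{"type":"array","items":{"type":"array"}},"force":{"type":"number"}},"required":["motion"]}

```bash
mkdir -p pics; ls; cat > h.py <<'E'
import numpy as np, cv2
from scipy.spatial.transform import Rotation as R
from bench import ctrl, optics, models
def f_of(m): return 192/np.tan(np.radians(m['fovy'])/2)
def cam2world(name,p,st=None):
    m=optics.camera_model(name); p=np.asarray(p,float)
    if name=='wrist':
        M=np.array(m['mount']); q=p@M[:3,:3].T+M[:3,3]
        return q@R.from_rotvec(st['tool_rot']).as_matrix().T+np.array(st['position'])
    Rm=R.from_rotvec(np.ravel(m['rvec'])).as_matrix(); return (p-np.ravel(m['tvec']))@Rm
def pix2world(name,u,v,d,st=None):
    m=optics.camera_model(name);f=f_of(m);u=np.asarray(u,float);v=np.asarray(v,float)
    x=u-m['cx'];y=v-m['cy']
    if name=='wrist':
        r=np.hypot(x,y)+1e-9;t=r/f;k=np.tan(t)/r
    else: k=1/f
    return cam2world(name,np.stack([x*k*d,y*k*d,d+0*x],-1),st)
def st(): 
    s=ctrl.get_state(); print('t',round(s['time'],2),'pos',np.round(s['position'],4),'rot',np.round(s['tool_rot'],3),'F',np.round(s['ft_force'],1),'g',round(s['grip_width'],3),'q',np.round(s['joint_positions'],3)); return s
E
python3 - <<'E'
from h import *
s=st(); print(R.from_rotvec(s['tool_rot']).as_matrix().round(3))
for n in ['scene','top','wrist']:
    im,d=optics.get_image(n); cv2.imwrite(f'pics/{n}0.png',im); np.save(f'/tmp/{n}d.npy',d);print(n,optics.camera_model(n))
E
```

```text
pics
t 0.0 pos [0.2553 0.5972 0.2354] rot [-6.300e-01 -3.077e+00  3.000e-03] F [-0.1  1.   0.6] g 0.999 q [-1.153  0.322 -0.07   1.452  0.023  1.371 -0.057]
[[-0.92   0.393 -0.001]
 [ 0.393  0.92  -0.002]
 [-0.    -0.002 -1.   ]]
scene {'fovy': 44.948433508464866, 'cx': 247.3406325948167, 'cy': 191.09361010785105, 'rvec': array([ 1.15722812,  2.60291874, -0.72599457]), 'tvec': array([ 0.35739156, -0.33581775,  1.50477862])}
top {'fovy': 49.071373945497044, 'cx': 259.42002158310106, 'cy': 193.59369763725778, 'rvec': array([ 2.12148889, -2.17138892,  0.20472896]), 'tvec': array([0.00886398, 0.57022602, 1.27163446])}
wrist {'fovy': 65.70646984690485, 'cx': 254.358658434343, 'cy': 194.24730351446937, 'mount': array([[ 7.56557157e-05, -9.54183209e-01, -2.99222990e-01,
         8.37257348e-02],
       [ 9.99999996e-01,  8.75342592e-05, -2.62947876e-05,
        -6.46486871e-04],
       [ 5.12823076e-05, -2.99222987e-01,  9.54183212e-01,
        -1.48748814e-01],
       [ 0.00000000e+00,  0.00000000e+00,  0.00000000e+00,
         1.00000000e+00]])}
```

View pics/top0.png

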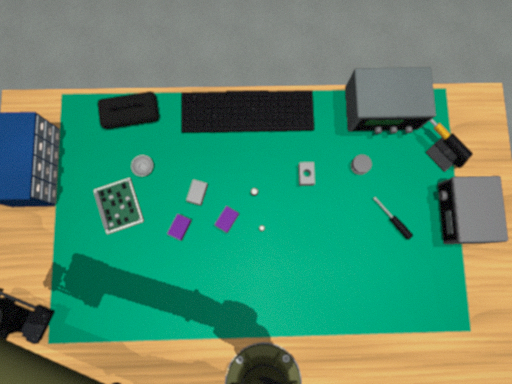

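View pics/scene0.png

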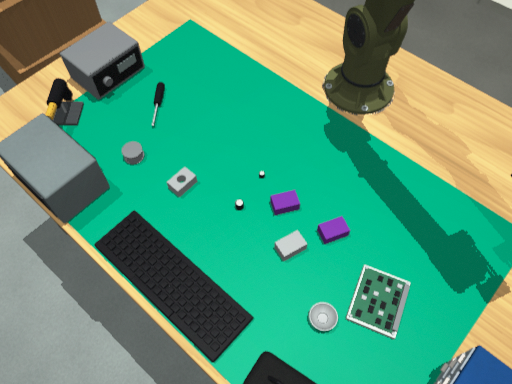

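```bash
python3 - <<'E'
from h import *
optics.get_image('top')
for t in ['blind_spacer','through_spacer','capacitor','small_capacitor','screwdriver','reel','screw_dish','module']:
    for r in models.search_frame('top',t)[:4]: print(t,round(r['conf'],2),cam2world('top',r['location']).round(3))
E
```

```text
blind_spacer 0.93 [0.585 0.19  0.035]
blind_spacer 0.64 [0.471 0.25  0.032]
blind_spacer 0.54 [0.494 0.099 0.033]
through_spacer 0.86 [ 0.637 -0.157  0.038]
capacitor 0.63 [0.581 0.014 0.028]
screwdriver 0.6 [ 0.46  -0.445  0.026]
reel 0.84 [ 0.661 -0.334  0.037]
screw_dish 0.88 [0.675 0.379 0.017]
screw_dish 0.68 [ 0.661 -0.335  0.036]
module 0.89 [0.55  0.445 0.014]
```

```bash
python3 - <<'E'
from h import *
im,d=optics.get_image('top')
c=im[150:250,150:350]; cv2.imwrite('pics/crop1.png',cv2.resize(c,None,fx=4,fy=4,interpolation=cv2.INTER_CUBIC))
for r in models.silhouettes('top','blind_spacer')[:3]:
    p=r['pixels']; ys,xs=np.nonzero(p)
    print(r['conf'],xs.mean(),ys.mean(),len(xs))
    m=optics.camera_model('top')
    Rm=R.from_rotvec(m['rvec']).as_matrix(); C=-Rm.T@m['tvec']
    f=f_of(m); ray=np.stack([(xs-m['cx'])/f,(ys-m['cy'])/f,np.ones(len(xs))],-1)@Rm
    P=C+ray*((0.034-C[2])/ray[:,2])[:,None]
    rect=cv2.minAreaRect((P[:,:2]*1000).astype(np.float32)); print(rect, cv2.boxPoints(rect).round(0).tolist())
    W=pix2world('top',xs,ys,d[ys,xs]); print('depth z',np.percentile(W[:,2],[5,25,50,75,95]).round(4), np.median(W,0))
print('C',C)
E
```

```text
0.83 226.66016713091923 218.59888579387186 359
((495.3567199707031, 100.06813049316406), (50.80533981323242, 72.3155746459961), 57.858402252197266) [[451.0, 98.0], [512.0, 59.0], [539.0, 102.0], [478.0, 141.0]]
depth z [0.0133 0.032  0.0343 0.0361 0.0389] [0.49525272 0.09905652 0.03429865]
0.82 196.77839335180056 191.83379501385042 361
((582.2891845703125, 193.26223754882812), (50.33977508544922, 72.97753143310547), 71.54220581054688) [[540.0, 181.0], [609.0, 158.0], [625.0, 206.0], [556.0, 229.0]]
depth z [0.0178 0.0318 0.0342 0.036  0.0387] [0.58184106 0.1924147  0.03417294]
0.82 179.24722222222223 226.85 360
((473.6179504394531, 247.69497680664062), (50.659420013427734, 68.88345336914062), 63.40461730957031) [[431.0, 240.0], [493.0, 210.0], [516.0, 255.0], [454.0, 286.0]]
depth z [0.0202 0.032  0.0338 0.0359 0.0386] [0.47259931 0.24786007 0.0337644 ]
C [0.35383667 0.03109691 1.34763611]
```

View pics/crop1.png

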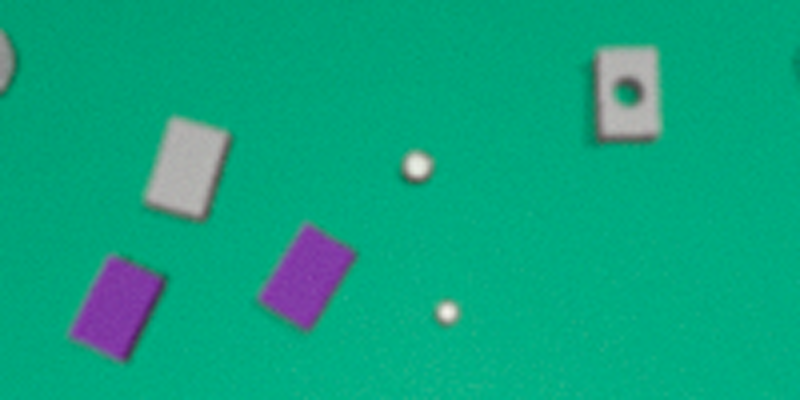

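Candidates in the top picture are:
- grey without a hole at (197,192)
- grey with a hole at (307,173)
- purple at (227,218) and (180,226)

The enlarged crop confirms that the plain grey one at (197,192) is the blind spacer. It sits at about (0.582, 0.193) with its long axis at about -18°.

```bash
cat >> h.py <<'E'
from scipy.linalg import logm, expm
def plan(pos,Rt,s=None,n=None,vmax=38,wmax=6.8):
    s=s or ctrl.get_state()
    R0=R.from_rotvec(s['tool_rot']).as_matrix()
    T=np.eye(4);T[:3,:3]=R0.T@Rt;T[:3,3]=R0.T@(np.array(pos)-s['position'])
    w=R.from_matrix(T[:3,:3]).as_rotvec(); th=np.degrees(np.linalg.norm(w))
    L=np.linalg.norm(T[:3,3])*1000
    n=n or int(np.ceil(max(L/vmax,th/wmax,1)))
    # straight line in position, slerp orientation; print row lists
    rows=[];dr=R.from_rotvec(w/n)
    Rc=np.eye(3)
    for i in range(n):
        rows.append([ (Rc.T@T[:3,3]/n*1000).round(1).tolist(), np.degrees(w/n).round(2).tolist()])
        Rc=Rc@dr.as_matrix()
    print('n',n,'dist',L.round(1),'ang',th.round(1))
    for r in rows: print(r)
def tool(jaw_az,tilt):
    """jaw_az deg azimuth of tool y; tilt deg about tool y (positive: fingers toward tool x)"""
    a=np.radians(jaw_az); y=np.array([np.cos(a),np.sin(a),0]); z=np.array([0,0,-1.]); x=np.cross(y,z)
    return np.stack([x,y,z],1)@R.from_euler('y',tilt,degrees=True).as_matrix()
E
python3 - <<'E'
from h import *
plan([.56,.2,.235],tool(71.6,0))
E
```

```text
n 14 dist 501.0 ang 4.7
[[-31.2, -17.6, 0.1], [0.0, 0.0, -0.34]]
[[-31.1, -17.8, 0.1], [0.0, 0.0, -0.34]]
[[-31.0, -17.9, 0.1], [0.0, 0.0, -0.34]]
[[-30.9, -18.1, 0.1], [0.0, 0.0, -0.34]]
[[-30.7, -18.3, 0.1], [0.0, 0.0, -0.34]]
[[-30.6, -18.5, 0.1], [0.0, 0.0, -0.34]]
[[-30.5, -18.7, 0.1], [0.0, 0.0, -0.34]]
[[-30.4, -18.8, 0.1], [0.0, 0.0, -0.34]]
[[-30.3, -19.0, 0.1], [0.0, 0.0, -0.34]]
[[-30.2, -19.2, 0.1], [0.0, 0.0, -0.34]]
[[-30.1, -19.4, 0.1], [0.0, 0.0, -0.34]]
[[-30.0, -19.6, 0.1], [0.0, 0.0, -0.34]]
[[-29.8, -19.7, 0.1], [0.0, 0.0, -0.34]]
[[-29.7, -19.9, 0.1], [0.0, 0.0, -0.34]]
```

arm_command(
  motion=[
    [[-31, -18, 0], [0, 0, 0], 0],
    [[-31, -18, 0], [0, 0, 0], 0],
    [[-31, -18, 0], [0, 0, 0], 0],
    [[-31, -18, 0], [0, 0, 0], 0],
    [[-31, -18, 0], [0, 0, 0], 0],
    [[-31, -18, 0], [0, 0, 0], 0],
    [[-31, -18, 0], [0, 0, 0], 0],
  ],
)

```text
time: 1.28
position: [0.4063, 0.3951, 0.2369]
tool_rot: [0.63, 3.077, 0.001]
ft_force: [0.2, 0.4, 0.3]
grip_width: 1.0
```

arm_command(
  motion=[
    [[-30, -19, 0], [0, 0, 0], 0],
    [[-30, -19, 0], [0, 0, -1], 0],
    [[-30, -19, 0], [0, 0, -1], 0],
    [[-30, -19, 0], [0, 0, -1], 0],
    [[-30, -19, 0], [0, 0, -1], 0],
    [[-30, -20, 0], [0, 0, -1], 0],
    [[-30, -20, 0], [0, 0, 0], 0],
  ],
)

```text
time: 1.87
position: [0.554, 0.1939, 0.237]
tool_rot: [0.494, 3.102, 0.001]
ft_force: [0.3, 0.7, 0.1]
grip_width: 0.998
```

```bash
python3 - <<'E'
from h import *
s=st()
im,d=optics.get_image('wrist'); cv2.imwrite('pics/w1.png',im)
for r in models.silhouettes('wrist','blind_spacer')[:3]:
    ys,xs=np.nonzero(r['pixels']); W=pix2world('wrist',xs,ys,d[ys,xs],s)
    k=W[:,2]>.025; rect=cv2.minAreaRect((W[k][:,:2]*1000).astype(np.float32))
    print(round(r['conf'],2),xs.mean().round(),ys.mean().round(),np.median(W,0).round(4),np.percentile(W[:,2],[5,50,95]).round(4),rect)
E
```

```text
t 1.87 pos [0.554  0.1939 0.237 ] rot [4.940e-01 3.102e+00 1.000e-03] F [0.3 0.7 0.1] g 0.998 q [-0.6    0.185  0.25   1.624 -0.047  1.338  0.912]
0.84 171.0 149.0 [0.4919 0.1063 0.0343] [0.0135 0.0343 0.0357] ((476.61700439453125, 134.7415313720703), (73.60990142822266, 152.25880432128906), 27.524158477783203)
0.71 264.0 190.0 [0.5769 0.1976 0.0345] [0.0216 0.0345 0.0358] ((546.8232421875, 207.9798583984375), (46.18601608276367, 145.39590454101562), 72.11653900146484)
0.57 280.0 94.0 [0.4717 0.2517 0.0346] [0.0333 0.0346 0.0359] ((470.9205627441406, 249.80006408691406), (51.441078186035156, 69.65615844726562), 62.8071403503418)
```

```bash
cat >> h.py <<'E'
def topface(cam,px,s,zlo=.029,zhi=.039,tgt='blind_spacer'):
    im,d=optics.get_image(cam)
    best=min(models.silhouettes(cam,tgt),key=lambda r:np.hypot(*(np.array(np.nonzero(r['pixels'])).mean(1)[::-1]-px)))
    p=best['pixels']; ys,xs=np.nonzero(p)
    W=pix2world(cam,xs,ys,d[ys,xs],s); k=(W[:,2]>zlo)&(W[:,2]<zhi); W=W[k]
    m=np.median(W,0); W=W[np.hypot(*(W-m)[:,:2].T)<.05]
    rect=cv2.minAreaRect((W[:,:2]*1000).astype(np.float32))
    print('conf',best['conf'],'med',np.median(W,0).round(4),'mean',W.mean(0).round(4),'rect',rect,len(W))
    C=np.cov((W[:,:2]).T);w,v=np.linalg.eigh(C);print('pca az',np.degrees(np.arctan2(v[1,1],v[0,1])).round(1),(np.sqrt(12*w)*1000).round(1))
    return im
E
python3 - <<'E'
from h import *
s=ctrl.get_state()
im=topface('wrist',(264,190),s); cv2.imwrite('pics/w2.png',im)
im=topface('top',(197,192),s); cv2.imwrite('pics/t2.png',im)
E
```

```text
conf 0.59 med [0.5802 0.197  0.0345] mean [0.5805 0.197  0.0345] rect ((581.7647094726562, 196.64508056640625), (45.78279495239258, 70.6828842163086), 72.88444519042969) 2036
pca az 164.3 [45.9 70.9]
conf 0.89 med [0.4943 0.1016 0.0345] mean [0.4952 0.101  0.0343] rect ((495.61553955078125, 100.54849243164062), (46.291107177734375, 69.56513977050781), 58.714908599853516) 307
pca az 148.5 [46.  68.8]
```

View pics/w1.png

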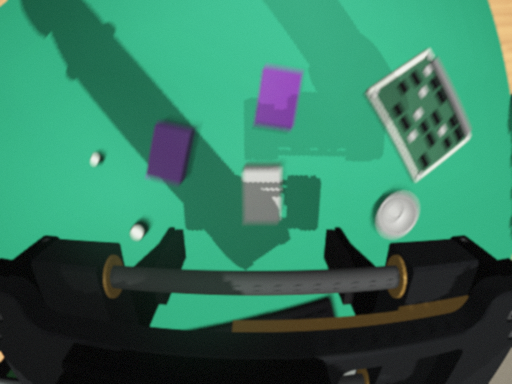

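```bash
python3 - <<'E'
from h import *
Rt=tool(72.8,-35); c=np.array([.5815,.195,.018]); print(Rt.round(3))
g=c-Rt[:,2]*(4.5/.819/1000); print('grasp',g); pre=g-Rt[:,2]*.10
print(pre); plan(pre,Rt)
E
```

```text
[[-0.783  0.296  0.548]
 [ 0.242  0.955 -0.17 ]
 [-0.574  0.    -0.819]]
grasp [0.57848942 0.19593193 0.02250084]
[0.52369691 0.21289305 0.10441604]
n 6 dist 136.1 ang 35.1
[[5.4, 1.0, 22.0], [-0.04, -5.84, -0.14]]
[[7.6, 1.0, 21.4], [-0.04, -5.84, -0.14]]
[[9.7, 1.1, 20.5], [-0.04, -5.84, -0.14]]
[[11.7, 1.1, 19.4], [-0.04, -5.84, -0.14]]
[[13.7, 1.1, 18.1], [-0.04, -5.84, -0.14]]
[[15.4, 1.1, 16.6], [-0.04, -5.84, -0.14]]
```

arm_command(
  motion=[
    [[5.4, 1, 22], [0, -5.8, 0], 0],
    [[7.6, 1, 21.4], [0, -5.8, 0], 0],
    [[9.7, 1, 20.5], [0, -5.8, 0], 0],
    [[11.7, 1, 19.4], [0, -5.8, 0], 0],
    [[13.7, 1, 18], [0, -5.8, 0], 0],
    [[15.4, 1, 16.6], [0, -5.8, 0], 0],
    [[0, 0, 0], [0, 0, 0], 0],
  ],
)

```text
time: 2.75
position: [0.5198, 0.2103, 0.1078]
tool_rot: [0.398, 2.553, -0.132]
ft_force: [-1.7, 0.1, -1.3]
grip_width: 1.001
```

```bash
python3 - <<'E'
from h import *
s=st()
im,d=optics.get_image('wrist'); cv2.imwrite('pics/w3.png',im)
for r in models.silhouettes('wrist','blind_spacer')[:4]:
    ys,xs=np.nonzero(r['pixels']); print(r['conf'],xs.mean(),ys.mean(),len(xs))
E
```

```text
t 2.75 pos [0.5198 0.2103 0.1078] rot [ 0.398  2.553 -0.132] F [-1.7  0.1 -1.3] g 1.001 q [-0.849  0.052  0.117  2.166  0.725  0.77   0.035]
0.93 123.86374928339384 156.0080259889165 5233
0.89 298.1541772431299 82.80112570356472 9061
0.56 263.1727089627392 199.5740181268882 3972
```

View pics/w3.png

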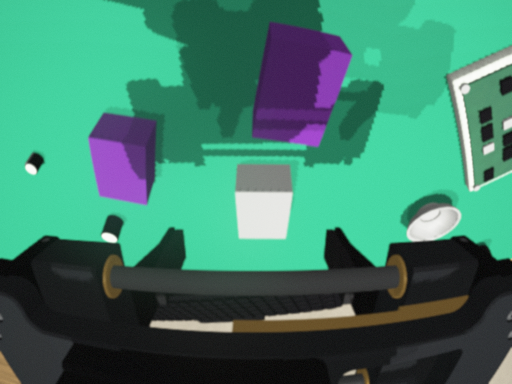

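```bash
python3 - <<'E'
from h import *
s=ctrl.get_state()
topface('wrist',(263,200),s)
Rt=R.from_rotvec(s['tool_rot']).as_matrix(); print(Rt.round(3), np.degrees(np.arctan2(Rt[1,1],Rt[0,1])))
E
```

```text
conf 0.79 med [0.5734 0.1985 0.0345] mean [0.5756 0.1986 0.0342] rect ((581.787841796875, 196.63473510742188), (46.21023178100586, 72.26264190673828), 72.15141296386719) 2836
pca az 161.5 [45.9 73.7]
[[-0.804  0.312  0.507]
 [ 0.26   0.95  -0.172]
 [-0.535 -0.007 -0.845]] 71.83113677368245
```

```bash
python3 - <<'E'
from h import *
st()
Rt=tool(72.2,-35); c=np.array([.5817,.1963,.018])
g=c-Rt[:,2]*(4.5/.819/1000); print('grasp',g); 
plan(g-Rt[:,2]*.06,Rt,n=2);plan(g,Rt,n=5)
E
```

```text
t 2.95 pos [0.5281 0.2094 0.1155] rot [ 0.413  2.546 -0.124] F [ 0.3 -0.1 -0.4] g 0.997 q [-0.843  0.05   0.125  2.152  0.719  0.772  0.045]
grasp [0.57869935 0.1972634  0.02250084]
n 2 dist 47.4 ang 2.6
[[4.5, 2.1, 23.2], [-0.24, -1.25, -0.23]]
[[5.0, 2.0, 23.1], [-0.24, -1.25, -0.23]]
n 5 dist 106.6 ang 2.6
[[1.3, 0.9, 21.3], [-0.09, -0.5, -0.09]]
[[1.4, 0.9, 21.2], [-0.09, -0.5, -0.09]]
[[1.6, 0.9, 21.2], [-0.09, -0.5, -0.09]]
[[1.8, 0.8, 21.2], [-0.09, -0.5, -0.09]]
[[2.0, 0.8, 21.2], [-0.09, -0.5, -0.09]]
```

arm_command(
  motion=[
    [[0, 0, 0], [0, 0, 0], 0],
    [[0, 0, 0], [0, 0, 0], 0],
  ],
)

```text
time: 3.12
position: [0.5283, 0.2084, 0.1152]
tool_rot: [0.415, 2.545, -0.124]
ft_force: [0.7, -0.0, 0.0]
grip_width: 1.001
```

```bash
python3 - <<'E'
from h import *
s=st()
Rt=tool(72.2,-35); c=np.array([.5817,.1963,.018])
g=c-Rt[:,2]*(4.5/.819/1000); print('grasp',g); 
Ra=R.from_rotvec(s['tool_rot']).as_matrix(); print(Ra.round(3))
plan(g-Rt[:,2]*.05,Rt,n=3)
E
```

```text
t 3.12 pos [0.5283 0.2084 0.1152] rot [ 0.415  2.545 -0.124] F [ 0.7 -0.   0. ] g 1.001 q [-0.842  0.05   0.125  2.153  0.721  0.771  0.043]
grasp [0.57869935 0.1972634  0.02250084]
[[-0.8    0.318  0.509]
 [ 0.267  0.948 -0.173]
 [-0.538 -0.002 -0.843]]
n 3 dist 56.7 ang 2.6
[[2.9, 1.7, 18.6], [-0.18, -0.82, -0.19]]
[[3.2, 1.7, 18.6], [-0.18, -0.82, -0.19]]
[[3.4, 1.6, 18.5], [-0.18, -0.82, -0.19]]
```

arm_command(
  motion=[
    [[3, 1.7, 18.5], [0, -0.8, 0], 0],
    [[3, 1.7, 18.5], [0, -0.8, 0], 0],
    [[3.4, 1.7, 18.5], [0, -0.8, 0], 0],
    [[0, 0, 0], [0, 0, 0], 0],
    [[0, 0, 0], [0, 0, 0], 0],
  ],
)

```text
time: 3.53
position: [0.5497, 0.205, 0.0615]
tool_rot: [0.406, 2.506, -0.137]
ft_force: [0.2, 0.6, -0.4]
grip_width: 1.0
```

```bash
python3 - <<'E'
from h import *
s=st()
im=topface('wrist',(263,210),s);cv2.imwrite('pics/w4.png',im)
Rt=tool(72.2,-35); c=np.array([.5817,.1963,.018])
g=c-Rt[:,2]*(4.5/.819/1000); print('grasp',g); 
Ra=R.from_rotvec(s['tool_rot']).as_matrix(); print(Ra.round(3))
print('block centre in tool', Ra.T@(c-s['position'])*1000)
plan(g,Rt,n=4)
E
```

```text
t 3.53 pos [0.5497 0.205  0.0615] rot [ 0.406  2.506 -0.137] F [ 0.2  0.6 -0.4] g 1.0 q [-0.846  0.172  0.147  2.174  0.876  0.659 -0.129]
conf 0.92 med [0.5697 0.1991 0.0343] mean [0.5728 0.1992 0.0339] rect ((581.437744140625, 196.47463989257812), (46.43330001831055, 71.71373748779297), 71.65914154052734) 3592
pca az 161.4 [45.7 72.7]
grasp [0.57869935 0.1972634  0.02250084]
[[-0.779  0.318  0.54 ]
 [ 0.257  0.948 -0.187]
 [-0.571 -0.007 -0.821]]
block centre in tool [-2.3335537   2.26034852 54.61307507]
n 4 dist 50.4 ang 0.7
[[-0.3, 0.2, 12.6], [-0.14, -0.02, -0.11]]
[[-0.3, 0.1, 12.6], [-0.14, -0.02, -0.11]]
[[-0.3, 0.1, 12.6], [-0.14, -0.02, -0.11]]
[[-0.3, 0.1, 12.6], [-0.14, -0.02, -0.11]]
```

View pics/w4.png

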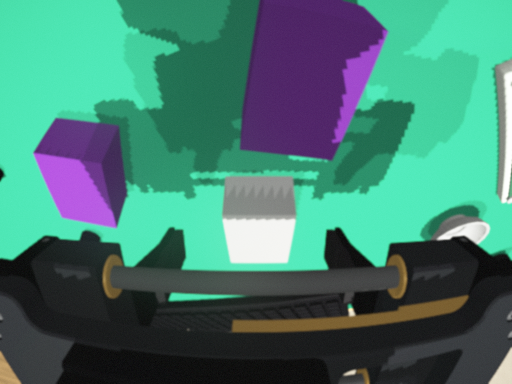

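arm_command(
  motion=[
    [[-0.3, 0, 12.6], [0, 0, 0], 0],
    [[-0.3, 0, 12.6], [0, 0, 0], 0],
    [[-0.3, 0, 12.6], [0, 0, 0], 0],
    [[-0.3, 0, 12.6], [0, 0, 0], 0],
    [[0, 0, 0], [0, 0, 0], 0],
  ],
)

```text
time: 4.05
position: [0.5785, 0.1954, 0.0212]
tool_rot: [0.407, 2.505, -0.135]
ft_force: [-0.1, 0.1, -0.6]
grip_width: 0.999
```

```bash
python3 - <<'E'
from h import *
s=st()
Rt=tool(72.2,-35); c=np.array([.5817,.1963,.018])
g=c-Rt[:,2]*(4.5/.819/1000)
Ra=R.from_rotvec(s['tool_rot']).as_matrix(); print(Ra.round(3))
print('err in tool', Ra.T@(g-s['position'])*1000)
E
```

```text
t 4.05 pos [0.5785 0.1954 0.0212] rot [ 0.407  2.505 -0.135] F [-0.1  0.1 -0.6] g 0.999 q [-0.821  0.281  0.185  2.153  0.95   0.559 -0.19 ]
[[-0.778  0.318  0.541]
 [ 0.258  0.948 -0.186]
 [-0.572 -0.005 -0.82 ]]
err in tool [-0.39127918  1.86678614 -1.29392112]
```

arm_command(
  motion=[
    [[0, 1.5, -1], [0, 0, 0], 0.3],
    [[0, 0, 0], [0, 0, 0], 0.6],
    [[0, 0, 0], [0, 0, 0], 1],
    [[0, 0, 0], [0, 0, 0], 1],
    [[0, 0, 0], [0, 0, 0], 1],
    [[0, 0, 0], [0, 0, 0], 1],
    [[0, 0, 0], [0, 0, 0], 1],
  ],
  force=30,
)

```text
time: 4.63
position: [0.5776, 0.198, 0.0221]
tool_rot: [0.405, 2.506, -0.134]
ft_force: [0.3, 1.5, 0.1]
grip_width: 0.557
```

```bash
python3 - <<'E'
from h import *
s=st(); Ra=R.from_rotvec(s['tool_rot']).as_matrix(); print(Ra.round(3))
im=topface('wrist',(259,240),s);cv2.imwrite('pics/w5.png',im)
E
```

```text
t 4.63 pos [0.5776 0.198  0.0221] rot [ 0.405  2.506 -0.134] F [0.3 1.5 0.1] g 0.557 q [-0.824  0.279  0.182  2.151  0.947  0.562 -0.19 ]
[[-0.779  0.316  0.541]
 [ 0.257  0.949 -0.185]
 [-0.572 -0.005 -0.82 ]]
conf 0.65 med [0.5542 0.2052 0.0342] mean [0.5555 0.205  0.0335] rect ((559.4685668945312, 203.7996826171875), (46.21983337402344, 25.923320770263672), 72.6027603149414) 2800
pca az 72.4 [26.4 45.7]
```

View pics/w5.png

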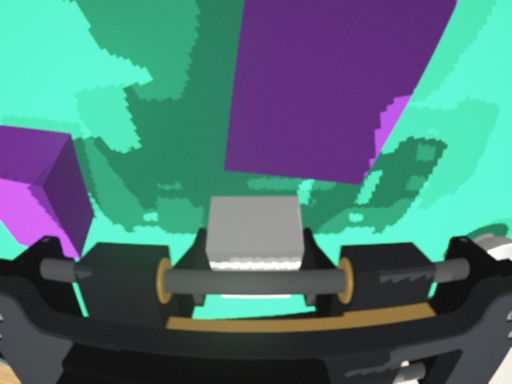

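arm_command(
  motion=[
    [[0, 0, 0], [0, 0, 0], 1],
    [[0, 0, 0], [0, 0, 0], 1],
    [[-6, 0, -8], [0, 0, 0], 1],
    [[-11, 0, -16], [0, 0, 0], 1],
    [[-14, 0, -20], [0, 0, 0], 1],
    [[-14, 0, -20], [0, 0, 0], 1],
    [[-14, 0, -20], [0, 0, 0], 1],
    [[-14, 0, -20], [0, 0, 0], 1],
  ],
)

```text
time: 5.4
position: [0.5771, 0.1976, 0.1486]
tool_rot: [0.405, 2.508, -0.136]
ft_force: [0.1, 0.6, -2.6]
grip_width: 0.527
```

```bash
python3 - <<'E'
from h import *
s=st(); Ra=R.from_rotvec(s['tool_rot']).as_matrix(); print(Ra.round(3))
im,d=optics.get_image('wrist');cv2.imwrite('pics/w6.png',im)
im,d=optics.get_image('scene');cv2.imwrite('pics/s6.png',im)
E
```

```text
t 5.4 pos [0.5771 0.1976 0.1486] rot [ 0.405  2.508 -0.136] F [ 0.1  0.6 -2.6] g 0.527 q [-0.789  0.07   0.138  2.071  0.726  0.78   0.125]
[[-0.78   0.317  0.539]
 [ 0.257  0.948 -0.186]
 [-0.57  -0.007 -0.822]]
```

View pics/w6.png

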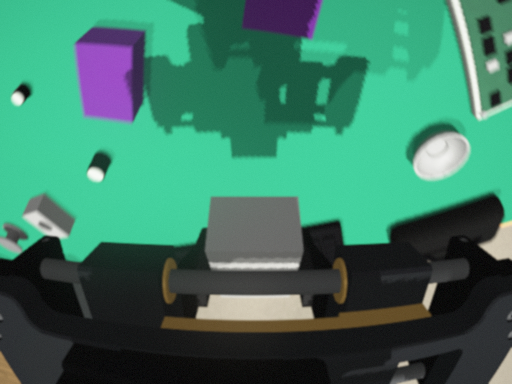

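View pics/s6.png

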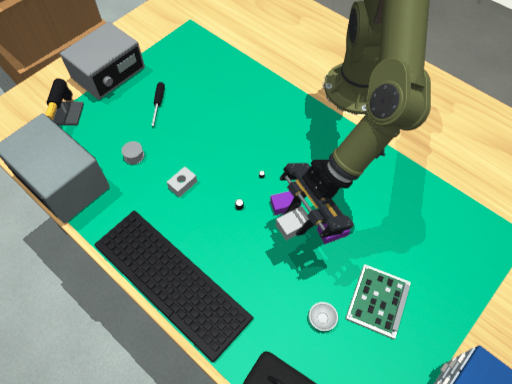

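```bash
python3 - <<'E'
from h import *
plan([.50,.0,.24],tool(27,-10),n=12)
E
```

```text
n 12 dist 232.0 ang 50.8
[[-3.3, -17.9, -6.6], [1.44, 1.98, 3.45]]
[[-4.2, -17.8, -6.2], [1.44, 1.98, 3.45]]
[[-5.0, -17.7, -6.0], [1.44, 1.98, 3.45]]
[[-5.9, -17.5, -5.7], [1.44, 1.98, 3.45]]
[[-6.7, -17.3, -5.5], [1.44, 1.98, 3.45]]
[[-7.6, -17.0, -5.3], [1.44, 1.98, 3.45]]
[[-8.4, -16.6, -5.2], [1.44, 1.98, 3.45]]
[[-9.2, -16.2, -5.1], [1.44, 1.98, 3.45]]
[[-10.0, -15.8, -5.0], [1.44, 1.98, 3.45]]
[[-10.8, -15.3, -5.0], [1.44, 1.98, 3.45]]
[[-11.5, -14.7, -5.0], [1.44, 1.98, 3.45]]
[[-12.2, -14.1, -5.0], [1.44, 1.98, 3.45]]
```

arm_command(
  motion=[
    [[-3.3, -18, -6.6], [1.4, 2, 3.4], 1],
    [[-4.2, -18, -6.2], [1.4, 2, 3.4], 1],
    [[-5, -17.7, -6], [1.4, 2, 3.4], 1],
    [[-5.9, -17.5, -5.7], [1.4, 2, 3.4], 1],
    [[-6.7, -17.3, -5.5], [1.4, 2, 3.4], 1],
    [[-7.6, -17, -5.3], [1.4, 2, 3.4], 1],
  ],
)

```text
time: 6.0
position: [0.5369, 0.0972, 0.191]
tool_rot: [0.966, 2.589, -0.144]
ft_force: [0.8, -0.8, -3.3]
grip_width: 0.533
```

arm_command(
  motion=[
    [[-8.4, -16.6, -5.2], [1.4, 2, 3.4], 1],
    [[-9.2, -16.2, -5.1], [1.4, 2, 3.4], 1],
    [[-10, -15.8, -5], [1.4, 2, 3.4], 1],
    [[-10.8, -15.3, -5], [1.4, 2, 3.4], 1],
    [[-11.5, -14.7, -5], [1.4, 2, 3.4], 1],
    [[-12.2, -14, -5], [1.4, 2, 3.4], 1],
  ],
)

```text
time: 6.5
position: [0.4984, -0.0026, 0.2354]
tool_rot: [1.552, 2.564, -0.145]
ft_force: [0.5, -0.1, -3.1]
grip_width: 0.524
```

```bash
python3 - <<'E'
from h import *
st()
plan([.46,-.14,.24],tool(-17,0),n=9)
E
```

```text
t 6.5 pos [ 0.4984 -0.0026  0.2354] rot [ 1.552  2.564 -0.145] F [ 0.5 -0.1 -3.1] g 0.524 q [-0.558 -0.061  0.379  1.887  0.197  1.275  0.249]
n 9 dist 142.7 ang 45.6
[[-11.5, -10.8, 1.6], [0.37, 1.05, 4.94]]
[[-12.4, -9.8, 1.4], [0.37, 1.05, 4.94]]
[[-13.2, -8.7, 1.2], [0.37, 1.05, 4.94]]
[[-13.9, -7.5, 1.0], [0.37, 1.05, 4.94]]
[[-14.5, -6.3, 0.8], [0.37, 1.05, 4.94]]
[[-15.0, -5.0, 0.6], [0.37, 1.05, 4.94]]
[[-15.4, -3.7, 0.3], [0.37, 1.05, 4.94]]
[[-15.7, -2.3, 0.1], [0.37, 1.05, 4.94]]
[[-15.8, -1.0, -0.2], [0.37, 1.05, 4.94]]
```

arm_command(
  motion=[
    [[-12, -10.5, 1.5], [0, 1, 5], 1],
    [[-13, -9.5, 1.3], [0, 1, 5], 1],
    [[-13.6, -8.2, 1], [0, 1, 5], 1],
    [[-14.4, -7, 1], [0, 1, 5], 1],
    [[-15, -5.8, 0.5], [0, 1, 5], 1],
  ],
)

```text
time: 6.92
position: [0.4802, -0.0807, 0.238]
tool_rot: [2.112, 2.209, -0.027]
ft_force: [1.2, -0.2, -2.3]
grip_width: 0.526
```

arm_command(
  motion=[
    [[-15.4, -4, 0.5], [0, 1, 5], 1],
    [[-15.6, -3, 0.2], [0, 1, 5], 1],
    [[-15.8, -2, 0], [0, 1, 5], 1],
    [[-15.8, -1, 0], [0, 1, 5], 1],
  ],
)

```text
time: 7.25
position: [0.4651, -0.1424, 0.2394]
tool_rot: [2.501, 1.839, 0.07]
ft_force: [0.4, 0.5, -3.3]
grip_width: 0.528
```

```bash
python3 - <<'E'
from h import *
s=st();print(R.from_rotvec(s['tool_rot']).as_matrix().round(3))
plan([.46,-.14,.22],tool(-17,55.1),n=12)
E
```

```text
t 7.25 pos [ 0.4651 -0.1424  0.2394] rot [2.501 1.839 0.07 ] F [ 0.4  0.5 -3.3] g 0.528 q [-0.357 -0.109  0.573  1.9    0.051  1.277 -0.101]
[[ 0.297  0.953  0.058]
 [ 0.955 -0.298 -0.003]
 [ 0.015  0.056 -0.998]]
n 12 dist 20.2 ang 54.4
[[0.0, -0.6, 1.6], [0.26, 4.52, 0.1]]
[[-0.1, -0.6, 1.6], [0.26, 4.52, 0.1]]
[[-0.2, -0.5, 1.6], [0.26, 4.52, 0.1]]
[[-0.3, -0.5, 1.6], [0.26, 4.52, 0.1]]
[[-0.5, -0.5, 1.5], [0.26, 4.52, 0.1]]
[[-0.6, -0.5, 1.5], [0.26, 4.52, 0.1]]
[[-0.7, -0.5, 1.4], [0.26, 4.52, 0.1]]
[[-0.8, -0.5, 1.4], [0.26, 4.52, 0.1]]
[[-0.9, -0.5, 1.3], [0.26, 4.52, 0.1]]
[[-1.0, -0.5, 1.2], [0.26, 4.52, 0.1]]
[[-1.1, -0.5, 1.2], [0.26, 4.52, 0.1]]
[[-1.2, -0.5, 1.1], [0.26, 4.52, 0.1]]
```

arm_command(
  motion=[
    [[0, -0.6, 1.6], [0.3, 4.5, 0.1], 1],
    [[0, -0.6, 1.6], [0.3, 4.5, 0.1], 1],
    [[0, -0.5, 1.6], [0.3, 4.5, 0.1], 1],
    [[0, -0.5, 1.6], [0.3, 4.5, 0.1], 1],
    [[-0.5, -0.5, 1.5], [0.3, 4.5, 0.1], 1],
    [[-0.5, -0.5, 1.5], [0.3, 4.5, 0.1], 1],
  ],
)

```text
time: 7.75
position: [0.4632, -0.1401, 0.2303]
tool_rot: [-2.26, -1.675, -0.586]
ft_force: [-0.2, -0.4, -3.6]
grip_width: 0.524
```

```bash
python3 - <<'E'
from h import *
s=st();print(R.from_rotvec(s['tool_rot']).as_matrix().round(3))
plan([.46,-.14,.20],tool(-17,55.1),n=8)
E
```

```text
t 7.75 pos [ 0.4632 -0.1401  0.2303] rot [-2.26  -1.675 -0.586] F [-0.2 -0.4 -3.6] g 0.524 q [-0.238  0.028  0.839  1.898 -0.503  1.385  0.442]
[[ 0.251  0.955  0.16 ]
 [ 0.847 -0.297  0.442]
 [ 0.47   0.025 -0.883]]
n 8 dist 30.5 ang 27.1
[[-1.9, -0.5, 3.3], [0.16, 3.39, 0.09]]
[[-2.1, -0.5, 3.2], [0.16, 3.39, 0.09]]
[[-2.2, -0.5, 3.0], [0.16, 3.39, 0.09]]
[[-2.4, -0.4, 2.9], [0.16, 3.39, 0.09]]
[[-2.6, -0.4, 2.8], [0.16, 3.39, 0.09]]
[[-2.7, -0.4, 2.6], [0.16, 3.39, 0.09]]
[[-2.9, -0.4, 2.4], [0.16, 3.39, 0.09]]
[[-3.0, -0.4, 2.3], [0.16, 3.39, 0.09]]
```

arm_command(
  motion=[
    [[-2, -0.5, 3.2], [0.2, 3.4, 0.1], 1],
    [[-2, -0.5, 3.2], [0.2, 3.4, 0.1], 1],
    [[-2.2, -0.5, 3], [0.2, 3.4, 0.1], 1],
    [[-2.4, -0.4, 2.9], [0.2, 3.4, 0.1], 1],
  ],
)

```text
time: 8.08
position: [0.4614, -0.1401, 0.2145]
tool_rot: [-2.093, -1.549, -0.8]
ft_force: [0.1, 0.1, -3.9]
grip_width: 0.53
```

```bash
python3 - <<'E'
from h import *
s=st();print(R.from_rotvec(s['tool_rot']).as_matrix().round(3))
plan([.46,-.14,.20],tool(-17,55.1),n=4)
E
```

```text
t 8.08 pos [ 0.4614 -0.1401  0.2145] rot [-2.093 -1.549 -0.8  ] F [ 0.1  0.1 -3.9] g 0.53 q [-0.095  0.214  0.89   1.902 -0.782  1.553  0.72 ]
[[ 0.216  0.955  0.201]
 [ 0.717 -0.295  0.632]
 [ 0.663  0.007 -0.749]]
n 4 dist 14.6 ang 13.6
[[-2.5, -0.4, 2.7], [0.1, 3.4, 0.05]]
[[-2.6, -0.4, 2.5], [0.1, 3.4, 0.05]]
[[-2.8, -0.3, 2.4], [0.1, 3.4, 0.05]]
[[-2.9, -0.3, 2.2], [0.1, 3.4, 0.05]]
```

arm_command(
  motion=[
    [[-2.6, -0.4, 2.6], [0.1, 3.4, 0], 1],
    [[-2.6, -0.4, 2.6], [0.1, 3.4, 0], 1],
    [[-2.8, -0.3, 2.4], [0.1, 3.4, 0], 1],
    [[-2.9, -0.3, 2.2], [0.1, 3.4, 0], 1],
    [[0, 0, 0], [0, 0, 0], 1],
  ],
)

```text
time: 8.5
position: [0.4589, -0.1404, 0.1968]
tool_rot: [-1.917, -1.416, -0.994]
ft_force: [0.1, -0.2, -2.5]
grip_width: 0.526
```

```bash
python3 - <<'E'
from h import *
s=st();print(R.from_rotvec(s['tool_rot']).as_matrix().round(3))
for n in ['scene','wrist','top']:
    im,d=optics.get_image(n);cv2.imwrite(f'pics/{n}7.png',im)
E
```

```text
t 8.5 pos [ 0.4589 -0.1404  0.1968] rot [-1.917 -1.416 -0.994] F [ 0.1 -0.2 -2.5] g 0.526 q [ 0.086  0.41   0.841  1.9   -0.984  1.747  0.929]
[[ 0.171  0.956  0.237]
 [ 0.548 -0.292  0.784]
 [ 0.819 -0.004 -0.574]]
```

View pics/scene7.png

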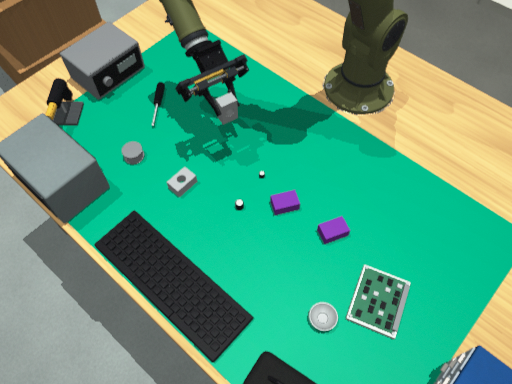

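View pics/wrist7.png

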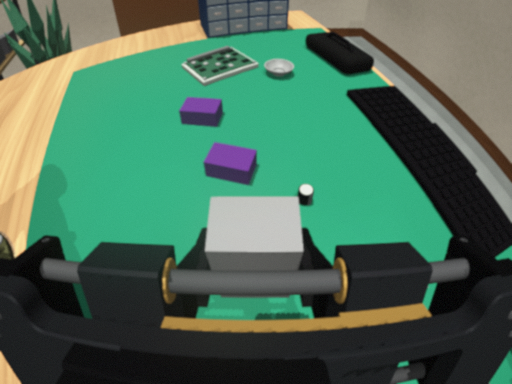

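View pics/top7.png

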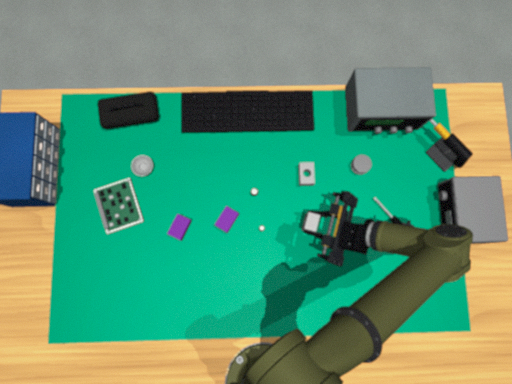

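```bash
python3 - <<'E'
from h import *
im,d=optics.get_image('top')
for u,v in [(452,238),(440,250),(465,250),(420,240),(390,238),(360,238),(344,220),(475,200),(455,210),(385,330),(395,212)]:
    print((u,v),pix2world('top',u,v,d[v,u]).round(3))
s=ctrl.get_state(); Ra=R.from_rotvec(s['tool_rot']).as_matrix()
print('block centre', s['position']+Ra@np.array([-.0013,0,.0059]))
E
```

```text
(452, 238) [ 0.397 -0.402  0.456]
(440, 250) [ 0.372 -0.363  0.48 ]
(465, 250) [ 0.372 -0.432  0.446]
(420, 240) [ 0.397 -0.355  0.401]
(390, 238) [ 0.405 -0.3    0.364]
(360, 238) [ 0.41  -0.241  0.318]
(344, 220) [ 0.459 -0.214  0.274]
(475, 200) [ 0.526 -0.649  0.115]
(455, 210) [ 0.498 -0.589  0.107]
(385, 330) [ 0.239 -0.193  0.62 ]
(395, 212) [ 0.507 -0.443  0.006]
block centre [ 0.4623246  -0.13563444  0.19756062]
```

arm_command(
  motion=[
    [[-16.4, 0, 11.5], [0, 0, 0], 1],
    [[-16.4, 0, 11.5], [0, 0, 0], 1],
    [[-16.4, 0, 11.5], [0, 0, 0], 1],
    [[-16.4, 0, 11.5], [0, 0, 0], 1],
  ],
)

```text
time: 9.03
position: [0.4625, -0.1392, 0.1223]
tool_rot: [-1.911, -1.43, -1.004]
ft_force: [0.5, 0.5, -3.5]
grip_width: 0.523
```

```bash
python3 - <<'E'
from h import *
s=st();Ra=R.from_rotvec(s['tool_rot']).as_matrix();print(Ra.round(3))
print('block centre', s['position']+Ra@np.array([-.0013,0,.0059]))
E
```

```text
t 9.03 pos [ 0.4625 -0.1392  0.1223] rot [-1.911 -1.43  -1.004] F [ 0.5  0.5 -3.5] g 0.523 q [ 0.129  0.538  0.794  1.935 -1.047  1.689  1.071]
[[ 0.157  0.958  0.24 ]
 [ 0.552 -0.287  0.783]
 [ 0.819  0.01  -0.573]]
block centre [ 0.46366836 -0.13532381  0.11789687]
```

arm_command(
  motion=[
    [[-16.4, 0, 11.5], [0, 0, 0], 1],
    [[-16.4, 0, 11.5], [0, 0, 0], 1],
    [[-16.4, 0, 11.5], [0, 0, 0], 1],
    [[-5, 0, 3.5], [0, 0, 0], 1],
    [[0, 0, 0], [0, 0, 0], 1],
  ],
)

```text
time: 9.45
position: [0.4621, -0.1387, 0.0554]
tool_rot: [-1.911, -1.426, -1.001]
ft_force: [-0.3, -0.4, -3.0]
grip_width: 0.528
```

```bash
python3 - <<'E'
from h import *
s=st();Ra=R.from_rotvec(s['tool_rot']).as_matrix();print(Ra.round(3))
print('block centre', s['position']+Ra@np.array([-.0013,0,.0059]))
for n in ['scene','wrist']:
    im,d=optics.get_image(n);cv2.imwrite(f'pics/{n}8.png',im)
    if n=='scene': cv2.imwrite(f'pics/scene8c.png',cv2.resize(im[60:170,150:310],None,fx=5,fy=5,interpolation=cv2.INTER_CUBIC))
E
```

```text
t 9.45 pos [ 0.4621 -0.1387  0.0554] rot [-1.911 -1.426 -1.001] F [-0.3 -0.4 -3. ] g 0.528 q [ 0.172  0.662  0.742  1.946 -1.105  1.644  1.175]
[[ 0.16   0.958  0.238]
 [ 0.55  -0.287  0.785]
 [ 0.82   0.005 -0.572]]
block centre [ 0.46333547 -0.13474892  0.050928  ]
```

View pics/scene8c.png

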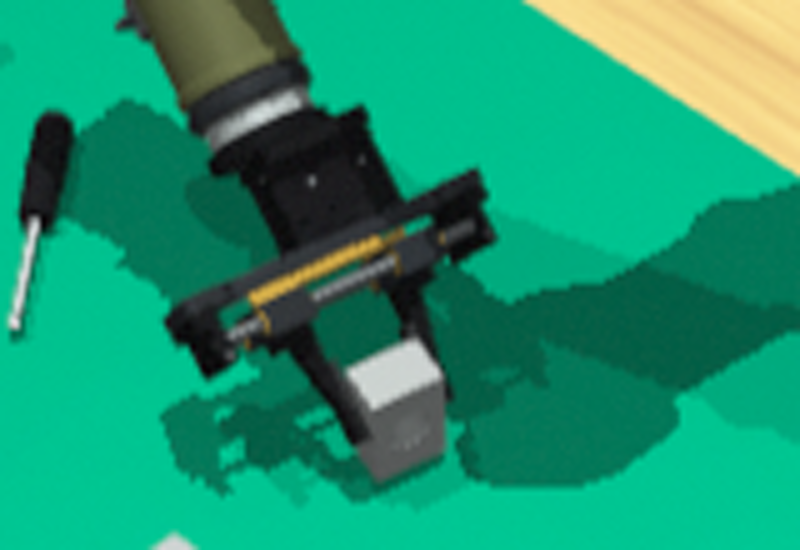

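arm_command(
  motion=[
    [[-4.1, 0, 2.9], [0, 0, 0], 1],
    [[-4.1, 0, 2.9], [0, 0, 0], 1],
    [[-0.8, 0, 0.6], [0, 0, 0], 1],
    [[0, 0, 0], [0, 0, 0], 1],
  ],
)

```text
time: 9.88
position: [0.4623, -0.1394, 0.0449]
tool_rot: [-1.911, -1.426, -1.004]
ft_force: [0.2, 0.1, -2.7]
grip_width: 0.529
```

arm_command(
  motion=[
    [[-0.8, 0, 0.6], [0, 0, 0], 1],
    [[-0.4, 0, 0.3], [0, 0, 0], 1],
    [[0, 0, 0], [0, 0, 0], 1],
  ],
)

```text
time: 10.13
position: [0.4623, -0.1394, 0.0434]
tool_rot: [-1.912, -1.426, -1.004]
ft_force: [0.4, 0.8, -4.0]
grip_width: 0.527
```

arm_command(
  motion=[
    [[-0.8, 0, 0.6], [0, 0, 0], 1],
    [[0, 0, 0], [0, 0, 0], 1],
  ],
)

```text
time: 10.3
position: [0.4624, -0.1395, 0.0431]
tool_rot: [-1.911, -1.426, -1.005]
ft_force: [-0.8, -0.9, 1.7]
grip_width: 0.527
```

arm_command(
  motion=[
    [[-0.8, 0, 0.6], [0, 0, 0], 1],
    [[0, 0, 0], [0, 0, 0], 1],
  ],
)

```text
time: 10.47
position: [0.4624, -0.1395, 0.043]
tool_rot: [-1.91, -1.425, -1.006]
ft_force: [-2.8, -2.3, 6.1]
grip_width: 0.527
```

arm_command(
  motion=[
    [[0.7, 0, -0.5], [0, 0, 0], 1],
    [[0, 0, 0], [0, 0, 0], 1],
  ],
)

```text
time: 10.63
position: [0.4624, -0.1395, 0.043]
tool_rot: [-1.911, -1.426, -1.005]
ft_force: [-1.8, -2.0, 3.7]
grip_width: 0.52
```

```bash
python3 - <<'E'
from h import *
s=st();Ra=R.from_rotvec(s['tool_rot']).as_matrix();print(Ra.round(3), np.degrees(np.arcsin(Ra[2,0])))
E
```

```text
t 10.63 pos [ 0.4624 -0.1395  0.043 ] rot [-1.911 -1.426 -1.005] F [-1.8 -2.   3.7] g 0.52 q [ 0.182  0.686  0.732  1.945 -1.118  1.637  1.196]
[[ 0.159  0.958  0.241]
 [ 0.549 -0.288  0.785]
 [ 0.821  0.007 -0.571]] 55.169428641826606
```

arm_command(
  motion=[
    [[0, 0, 0], [0, 0, 0], 0.46],
    [[0, 0, 0], [0, 0, 0], 0.44],
    [[0, 0, 0], [0, 0, 0], 0.4],
    [[0, 0, 0], [0, 0, 0], 0.3],
    [[0, 0, 0], [0, 0, 0], 0.15],
    [[0, 0, 0], [0, 0, 0], 0],
    [[0, 0, 0], [0, 0, 0], 0],
    [[0, 0, 0], [0, 0, 0], 0],
  ],
)

```text
time: 11.3
position: [0.4623, -0.1393, 0.0422]
tool_rot: [-1.911, -1.426, -1.004]
ft_force: [-0.2, 0.4, 0.0]
grip_width: 0.893
```

```bash
python3 - <<'E'
from h import *
s=st()
for n in ['scene','wrist']:
    im,d=optics.get_image(n);cv2.imwrite(f'pics/{n}9.png',im)
    if n=='scene': cv2.imwrite(f'pics/scene9c.png',cv2.resize(im[60:170,150:310],None,fx=5,fy=5,interpolation=cv2.INTER_CUBIC))
E
```

```text
t 11.3 pos [ 0.4623 -0.1393  0.0422] rot [-1.911 -1.426 -1.004] F [-0.2  0.4  0. ] g 0.893 q [ 0.182  0.687  0.732  1.946 -1.118  1.636  1.196]
```

View pics/scene9c.png

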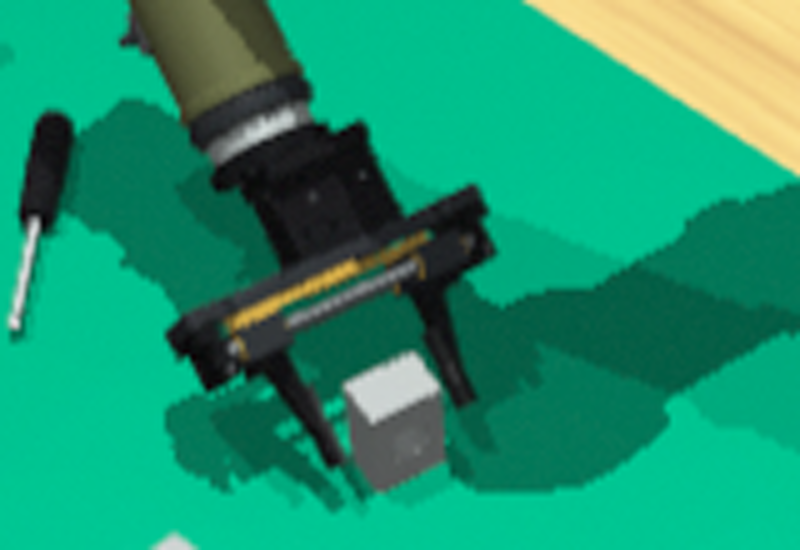

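View pics/wrist9.png

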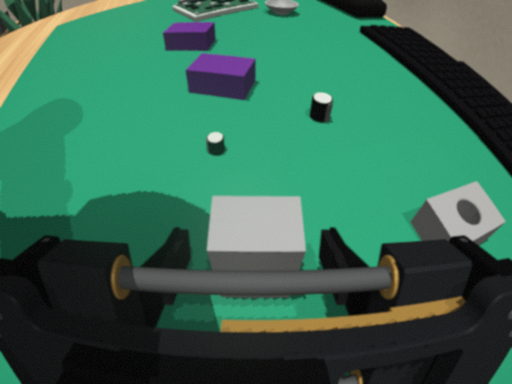

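arm_command(
  motion=[
    [[0, 0, 0], [0, 0, 0], 0],
    [[0, 0, 0], [0, 0, 0], 0],
    [[0, 0, 0], [0, 0, 0], 0],
    [[0, 0, -6], [0, 0, 0], 0],
    [[0, 0, -15], [0, 0, 0], 0],
    [[0, 0, -25], [0, 0, 0], 0],
    [[0, 0, -25], [0, 0, 0], 0],
    [[0, 0, -15], [0, 0, 0], 0],
  ],
)

```text
time: 12.07
position: [0.441, -0.2104, 0.0933]
tool_rot: [-1.916, -1.427, -1.004]
ft_force: [-0.3, -0.6, -0.3]
grip_width: 1.0
```

```bash
python3 - <<'E'
from h import *
s=st()
im,d=optics.get_image('wrist');cv2.imwrite('pics/wrist10.png',im)
im,d=optics.get_image('top')
for r in models.silhouettes('top','blind_spacer'):
    ys,xs=np.nonzero(r['pixels']);W=pix2world('top',xs,ys,d[ys,xs]);k=(W[:,2]>.064)&(W[:,2]<.08)
    print(r['conf'],xs.mean(),ys.mean(),len(xs),np.median(W,0).round(3),k.sum())
    if k.sum()>30: print(W[k].mean(0).round(4),cv2.minAreaRect((W[k][:,:2]*1000).astype(np.float32)))
plan([.46,-.13,.26],tool(-17,30),n=8)
E
```

```text
t 12.07 pos [ 0.441  -0.2104  0.0933] rot [-1.916 -1.427 -1.004] F [-0.3 -0.6 -0.3] g 1.0 q [ 0.273  0.671  0.789  1.839 -1.033  1.761  1.177]
0.83 226.3121212121212 219.06666666666666 330 [0.494 0.101 0.034] 0
0.56 178.7741935483871 226.95307917888562 341 [0.472 0.248 0.034] 0
0.47 303.0536585365854 226.42926829268293 205 [ 0.462 -0.134  0.071] 161
[ 0.4642 -0.1372  0.0722] ((464.38580322265625, -137.341064453125), (32.19221878051758, 45.52065658569336), 75.11958312988281)
n 8 dist 186.4 ang 25.0
[[23.0, -0.5, -3.8], [0.03, -3.13, 0.05]]
[[22.7, -0.5, -5.1], [0.03, -3.13, 0.05]]
[[22.4, -0.5, -6.3], [0.03, -3.13, 0.05]]
[[22.1, -0.5, -7.5], [0.03, -3.13, 0.05]]
[[21.6, -0.6, -8.7], [0.03, -3.13, 0.05]]
[[21.1, -0.6, -9.9], [0.03, -3.13, 0.05]]
[[20.5, -0.6, -11.0], [0.03, -3.13, 0.05]]
[[19.9, -0.6, -12.1], [0.03, -3.13, 0.05]]
```

View pics/wrist10.png

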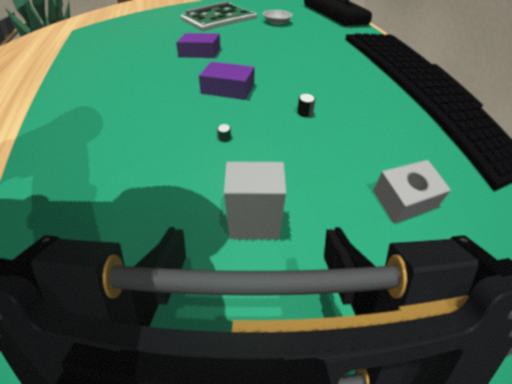

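arm_command(
  motion=[
    [[23, -0.5, -4], [0, -3, 0], 0],
    [[23, -0.5, -5], [0, -3, 0], 0],
    [[22.4, -0.5, -6.3], [0, -3, 0], 0],
    [[22, -0.5, -7.5], [0, -3, 0], 0],
    [[21.6, -0.5, -8.7], [0, -3, 0], 0],
    [[21, -0.5, -10], [0, -3, 0], 0],
    [[20.5, -0.5, -11], [0, -3, 0], 0],
    [[20, -0.5, -12], [0, -3, 0], 0],
  ],
)

```text
time: 12.88
position: [0.4592, -0.128, 0.2606]
tool_rot: [-2.21, -1.648, -0.619]
ft_force: [0.6, 0.7, 0.1]
grip_width: 0.999
```

```bash
python3 - <<'E'
from h import *
s=st()
plan([.46,-.10,.25],tool(-16,-35),n=16)
E
```

```text
t 12.88 pos [ 0.4592 -0.128   0.2606] rot [-2.21  -1.648 -0.619] F [0.6 0.7 0.1] g 0.999 q [-0.343  0.01   0.951  1.867 -0.525  1.466  0.428]
n 16 dist 29.9 ang 66.0
[[1.1, -0.5, 1.4], [0.02, -4.13, -0.05]]
[[1.2, -0.5, 1.4], [0.02, -4.13, -0.05]]
[[1.3, -0.5, 1.3], [0.02, -4.13, -0.05]]
[[1.4, -0.5, 1.2], [0.02, -4.13, -0.05]]
[[1.5, -0.4, 1.1], [0.02, -4.13, -0.05]]
[[1.5, -0.4, 1.0], [0.02, -4.13, -0.05]]
[[1.6, -0.4, 0.8], [0.02, -4.13, -0.05]]
[[1.7, -0.4, 0.7], [0.02, -4.13, -0.05]]
[[1.7, -0.4, 0.6], [0.02, -4.13, -0.05]]
[[1.8, -0.4, 0.5], [0.02, -4.13, -0.05]]
[[1.8, -0.4, 0.4], [0.02, -4.13, -0.05]]
[[1.8, -0.4, 0.2], [0.02, -4.13, -0.05]]
[[1.8, -0.4, 0.1], [0.02, -4.13, -0.05]]
[[1.8, -0.4, -0.0], [0.02, -4.13, -0.05]]
[[1.8, -0.4, -0.2], [0.02, -4.13, -0.05]]
[[1.8, -0.4, -0.3], [0.02, -4.13, -0.05]]
```

arm_command(
  motion=[
    [[1, -0.5, 1.4], [0, -4, 0], 0],
    [[1.2, -0.5, 1.4], [0, -4, 0], 0],
    [[1.3, -0.5, 1.3], [0, -4, 0], 0],
    [[1.4, -0.5, 1.2], [0, -4, 0], 0],
    [[1.5, -0.4, 1.1], [0, -4, 0], 0],
    [[1.5, -0.4, 1], [0, -4, 0], 0],
    [[1.6, -0.4, 0.8], [0, -4, 0], 0],
    [[1.7, -0.4, 0.7], [0, -4, 0], 0],
  ],
)

```text
time: 13.55
position: [0.4596, -0.1143, 0.2547]
tool_rot: [2.506, 1.868, -0.017]
ft_force: [-0.4, -0.7, -0.0]
grip_width: 0.999
```

arm_command(
  motion=[
    [[1.7, -0.4, 0.6], [0, -4, 0], 0],
    [[1.8, -0.4, 0.5], [0, -4, 0], 0],
    [[1.8, -0.4, 0.4], [0, -4, 0], 0],
    [[1.8, -0.4, 0.2], [0, -4, 0], 0],
    [[1.8, -0.4, 0], [0, -4, 0], 0],
    [[1.8, -0.4, 0], [0, -4, 0], 0],
  ],
)

```text
time: 14.05
position: [0.4602, -0.1038, 0.2507]
tool_rot: [2.272, 1.692, -0.5]
ft_force: [0.1, -0.2, -1.0]
grip_width: 1.002
```

```bash
python3 - <<'E'
from h import *
s=st();Ra=R.from_rotvec(s['tool_rot']).as_matrix();print(Ra.round(3))
im,d=optics.get_image('wrist');cv2.imwrite('pics/wrist11.png',im)
c=np.array([.464,-.137,.037]);Rt=tool(-16,-35);g=c-Rt[:,2]*.006
print(g); plan(g-Rt[:,2]*.1,Rt)
E
```

```text
t 14.05 pos [ 0.4602 -0.1038  0.2507] rot [ 2.272  1.692 -0.5  ] F [ 0.1 -0.2 -1. ] g 1.002 q [-0.594  0.008  0.465  1.851  0.398  1.474 -0.496]
[[ 0.261  0.958 -0.116]
 [ 0.867 -0.285 -0.408]
 [-0.424  0.006 -0.906]]
[ 0.46494859 -0.13369186  0.04191491]
n 4 dist 128.7 ang 9.7
[[19.4, 3.3, 25.5], [0.0, -2.43, -0.08]]
[[20.5, 3.3, 24.6], [0.0, -2.43, -0.08]]
[[21.5, 3.3, 23.7], [0.0, -2.43, -0.08]]
[[22.5, 3.3, 22.8], [0.0, -2.43, -0.08]]
```

View pics/wrist11.png

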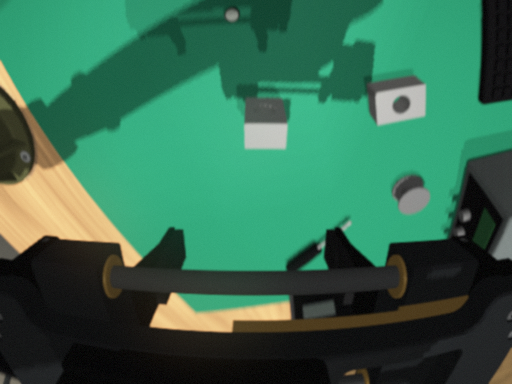

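Wrist picture: the block stands upright at (266,124), and the through block is at (397,100). I'll move to the pre-grasp pose.

arm_command(
  motion=[
    [[16, 2.6, 20.5], [0, -2, 0], 0],
    [[16.5, 2.6, 20], [0, -2, 0], 0],
    [[17, 2.6, 19], [0, -2, 0], 0],
    [[17.5, 2.6, 18.5], [0, -2, 0], 0],
    [[18, 2.6, 18], [0, -2, 0], 0],
    [[0, 0, 0], [0, 0, 0], 0],
    [[0, 0, 0], [0, 0, 0], 0],
  ],
)

```text
time: 14.68
position: [0.4806, -0.082, 0.1251]
tool_rot: [2.161, 1.608, -0.679]
ft_force: [-0.5, -1.3, -0.5]
grip_width: 1.001
```

```bash
python3 - <<'E'
from h import *
s=st();Ra=R.from_rotvec(s['tool_rot']).as_matrix();print(Ra.round(3))
im,d=optics.get_image('wrist');cv2.imwrite('pics/wrist12.png',im)
for r in models.silhouettes('wrist','blind_spacer'):
    ys,xs=np.nonzero(r['pixels']);W=pix2world('wrist',xs,ys,d[ys,xs],s);k=(W[:,2]>.068)&(W[:,2]<.08)
    print(r['conf'],xs.mean(),ys.mean(),len(xs),np.median(W,0).round(3),k.sum())
    if k.sum()>300: print(W[k].mean(0).round(4),cv2.minAreaRect((W[k][:,:2]*1000).astype(np.float32)))
c=np.array([.464,-.137,.037]);Rt=tool(-16,-35);g=c-Rt[:,2]*.006
plan(g,Rt,n=6)
E
```

```text
t 14.68 pos [ 0.4806 -0.082   0.1251] rot [ 2.161  1.608 -0.679] F [-0.5 -1.3 -0.5] g 1.001 q [-0.635  0.28   0.432  1.909  0.431  1.311 -0.675]
[[ 0.236  0.958 -0.162]
 [ 0.784 -0.286 -0.55 ]
 [-0.574  0.002 -0.819]]
0.62 253.7128562105721 195.15140308897108 4597 [ 0.466 -0.124  0.052] 1387
[ 0.4642 -0.1321  0.0722] ((462.9269104003906, -135.90081787109375), (34.31206130981445, 46.05154037475586), 72.7496109008789)
0.28 250.39058489571823 122.20263976474988 117662 [ 0.474 -0.072  0.003] 12
n 6 dist 101.0 ang 0.9
[[0.8, -0.4, 16.8], [-0.02, -0.03, -0.15]]
[[0.8, -0.4, 16.8], [-0.02, -0.03, -0.15]]
[[0.8, -0.4, 16.8], [-0.02, -0.03, -0.15]]
[[0.9, -0.4, 16.8], [-0.02, -0.03, -0.15]]
[[0.9, -0.4, 16.8], [-0.02, -0.03, -0.15]]
[[0.9, -0.4, 16.8], [-0.02, -0.03, -0.15]]
```

View pics/wrist12.png

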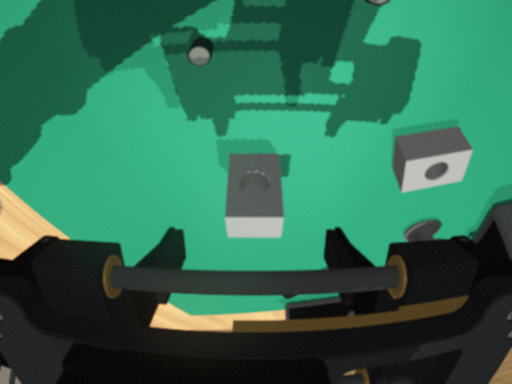

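arm_command(
  motion=[
    [[0.8, -0.4, 17], [0, 0, 0], 0],
    [[0.8, -0.4, 17], [0, 0, 0], 0],
    [[0.8, -0.4, 17], [0, 0, 0], 0],
    [[0.8, -0.4, 17], [0, 0, 0], 0],
    [[0.8, -0.4, 16], [0, 0, 0], 0],
    [[0.8, -0.4, 16], [0, 0, 0], 0],
    [[0, 0, 0], [0, 0, 0], 0],
  ],
)

```text
time: 15.37
position: [0.4633, -0.1352, 0.0418]
tool_rot: [2.168, 1.601, -0.676]
ft_force: [-0.5, 0.0, 0.6]
grip_width: 1.001
```

```bash
python3 - <<'E'
from h import *
s=st();Ra=R.from_rotvec(s['tool_rot']).as_matrix();print(Ra.round(3))
im,d=optics.get_image('wrist');cv2.imwrite('pics/wrist13.png',im)
print(Ra.T@(np.array([.464,-.137,.037])-s['position']))
E
```

```text
t 15.37 pos [ 0.4633 -0.1352  0.0418] rot [ 2.168  1.601 -0.676] F [-0.5  0.   0.6] g 1.001 q [-0.566  0.365  0.457  2.018  0.449  1.095 -0.684]
[[ 0.243  0.956 -0.162]
 [ 0.783 -0.292 -0.548]
 [-0.572  0.006 -0.82 ]]
[0.00151035 0.00119948 0.00479829]
```

View pics/wrist13.png

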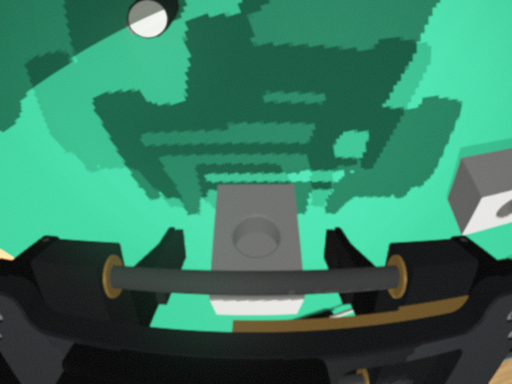

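Block centred between the fingers, with the bore at (257,237). Closing gently.

arm_command(
  motion=[
    [[0, 0, 0], [0, 0, 0], 0.3],
    [[0, 0, 0], [0, 0, 0], 0.4],
    [[0, 0, 0], [0, 0, 0], 0.5],
    [[0, 0, 0], [0, 0, 0], 0.6],
    [[0, 0, 0], [0, 0, 0], 1],
    [[0, 0, 0], [0, 0, 0], 1],
    [[0, 0, 0], [0, 0, 0], 1],
    [[0, 0, 0], [0, 0, 0], 1],
  ],
  force=30,
)

```text
time: 16.08
position: [0.4649, -0.1328, 0.0415]
tool_rot: [2.163, 1.605, -0.674]
ft_force: [-0.9, 0.1, 0.8]
grip_width: 0.526
```

arm_command(
  motion=[
    [[0, 0, 0], [0, 0, 0], 1],
    [[0, 0, 0], [0, 0, 0], 1],
    [[-4.6, 0, -6.5], [0, 0, 0], 1],
    [[-9, 0, -13], [0, 0, 0], 1],
    [[-9, 0, -13], [0, 0, 0], 1],
    [[-9, 0, -13], [0, 0, 0], 1],
    [[-9, 0, -13], [0, 0, 0], 1],
  ],
)

```text
time: 16.67
position: [0.464, -0.1326, 0.1133]
tool_rot: [2.165, 1.605, -0.674]
ft_force: [0.6, 0.3, -2.6]
grip_width: 0.526
```

```bash
python3 - <<'E'
from h import *
s=st();Ra=R.from_rotvec(s['tool_rot']).as_matrix();print(Ra.round(3))
im,d=optics.get_image('wrist');cv2.imwrite('pics/wrist14.png',im)
plan([.46,-.12,.26],tool(-17,0),n=10)
E
```

```text
t 16.67 pos [ 0.464  -0.1326  0.1133] rot [ 2.165  1.605 -0.674] F [ 0.6  0.3 -2.6] g 0.526 q [-0.588  0.247  0.467  1.979  0.471  1.238 -0.638]
[[ 0.24   0.957 -0.16 ]
 [ 0.785 -0.289 -0.549]
 [-0.572  0.006 -0.821]]
n 10 dist 144.7 ang 34.8
[[-7.3, -0.8, -12.4], [0.06, 3.48, 0.0]]
[[-6.6, -0.8, -12.9], [0.06, 3.48, 0.0]]
[[-5.8, -0.8, -13.2], [0.06, 3.48, 0.0]]
[[-5.0, -0.8, -13.6], [0.06, 3.48, 0.0]]
[[-4.1, -0.8, -13.8], [0.06, 3.48, 0.0]]
[[-3.3, -0.8, -14.1], [0.06, 3.48, 0.0]]
[[-2.4, -0.9, -14.2], [0.06, 3.48, 0.0]]
[[-1.6, -0.9, -14.4], [0.06, 3.48, 0.0]]
[[-0.7, -0.9, -14.4], [0.06, 3.48, 0.0]]
[[0.2, -0.9, -14.4], [0.06, 3.48, 0.0]]
```

View pics/wrist14.png

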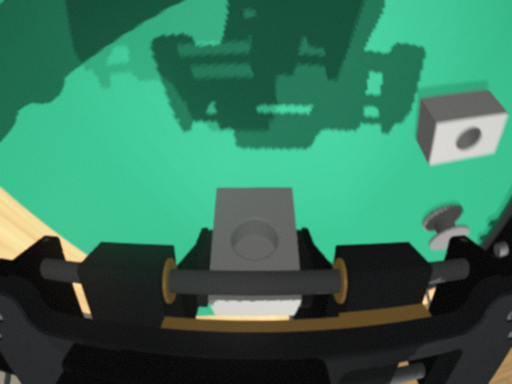

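Held. Tool tilt is -34.9°, so the final tilt is about +55.1°. Turning on at height.

arm_command(
  motion=[
    [[-7.3, -0.8, -12.4], [0, 3.5, 0], 1],
    [[-6.6, -0.8, -13], [0, 3.5, 0], 1],
    [[-5.8, -0.8, -13.2], [0, 3.5, 0], 1],
    [[-5, -0.8, -13.6], [0, 3.5, 0], 1],
    [[-4, -0.8, -13.8], [0, 3.5, 0], 1],
    [[-3.3, -0.8, -14], [0, 3.5, 0], 1],
    [[-2.4, -0.9, -14.2], [0, 3.5, 0], 1],
    [[-1.6, -0.9, -14.4], [0, 3.5, 0], 1],
  ],
)

```text
time: 17.38
position: [0.4591, -0.1223, 0.2281]
tool_rot: [2.459, 1.827, -0.139]
ft_force: [-1.3, -0.4, -3.4]
grip_width: 0.524
```

```bash
python3 - <<'E'
from h import *
s=st()
plan([.46,-.14,.22],tool(-17,55.1),n=16)
E
```

```text
t 17.38 pos [ 0.4591 -0.1223  0.2281] rot [ 2.459  1.827 -0.139] F [-1.3 -0.4 -3.4] g 0.524 q [-0.458 -0.071  0.556  1.899  0.158  1.324 -0.238]
n 16 dist 19.5 ang 61.8
[[-1.0, 0.4, 0.6], [0.01, 3.86, 0.02]]
[[-1.0, 0.4, 0.6], [0.01, 3.86, 0.02]]
[[-1.1, 0.4, 0.5], [0.01, 3.86, 0.02]]
[[-1.1, 0.4, 0.4], [0.01, 3.86, 0.02]]
[[-1.1, 0.4, 0.3], [0.01, 3.86, 0.02]]
[[-1.1, 0.4, 0.3], [0.01, 3.86, 0.02]]
[[-1.1, 0.4, 0.2], [0.01, 3.86, 0.02]]
[[-1.2, 0.4, 0.1], [0.01, 3.86, 0.02]]
[[-1.2, 0.4, 0.0], [0.01, 3.86, 0.02]]
[[-1.2, 0.4, -0.0], [0.01, 3.86, 0.02]]
[[-1.2, 0.4, -0.1], [0.01, 3.86, 0.02]]
[[-1.1, 0.4, -0.2], [0.01, 3.86, 0.02]]
[[-1.1, 0.4, -0.3], [0.01, 3.86, 0.02]]
[[-1.1, 0.4, -0.4], [0.01, 3.86, 0.02]]
[[-1.1, 0.4, -0.4], [0.01, 3.86, 0.02]]
[[-1.0, 0.4, -0.5], [0.01, 3.86, 0.02]]
```

arm_command(
  motion=[
    [[-1, 0.4, 0.5], [0, 3.9, 0], 1],
    [[-1, 0.4, 0.5], [0, 3.9, 0], 1],
    [[-1, 0.4, 0.5], [0, 3.9, 0], 1],
    [[-1, 0.4, 0.5], [0, 3.9, 0], 1],
    [[-1, 0.4, 0.3], [0, 3.9, 0], 1],
    [[-1, 0.4, 0.3], [0, 3.9, 0], 1],
    [[-1, 0.4, 0.2], [0, 3.9, 0], 1],
    [[-1, 0.4, 0], [0, 3.9, 0], 1],
  ],
)

```text
time: 18.05
position: [0.4601, -0.131, 0.2238]
tool_rot: [-2.286, -1.701, -0.502]
ft_force: [-0.5, -0.5, -2.6]
grip_width: 0.527
```

```bash
python3 - <<'E'
from h import *
s=st()
plan([.46,-.14,.20],tool(-17,55.1),n=8)
E
```

```text
t 18.05 pos [ 0.4601 -0.131   0.2238] rot [-2.286 -1.701 -0.502] F [-0.5 -0.5 -2.6] g 0.527 q [-0.307  0.     0.843  1.909 -0.426  1.355  0.362]
n 8 dist 25.4 ang 30.6
[[-2.2, 0.3, 2.3], [0.02, 3.83, 0.05]]
[[-2.4, 0.3, 2.1], [0.02, 3.83, 0.05]]
[[-2.5, 0.3, 1.9], [0.02, 3.83, 0.05]]
[[-2.6, 0.3, 1.8], [0.02, 3.83, 0.05]]
[[-2.7, 0.3, 1.6], [0.02, 3.83, 0.05]]
[[-2.8, 0.3, 1.4], [0.02, 3.83, 0.05]]
[[-2.9, 0.3, 1.2], [0.02, 3.83, 0.05]]
[[-3.0, 0.3, 1.0], [0.02, 3.83, 0.05]]
```

arm_command(
  motion=[
    [[-2.3, 0.3, 2.2], [0, 3.8, 0], 1],
    [[-2.4, 0.3, 2], [0, 3.8, 0], 1],
    [[-2.5, 0.3, 2], [0, 3.8, 0], 1],
    [[-2.6, 0.3, 1.8], [0, 3.8, 0], 1],
    [[-2.7, 0.3, 1.6], [0, 3.8, 0], 1],
    [[-2.8, 0.3, 1.4], [0, 3.8, 0], 1],
    [[-2.9, 0.3, 1.2], [0, 3.8, 0], 1],
    [[-3, 0.3, 1], [0, 3.8, 0], 1],
  ],
)

```text
time: 18.72
position: [0.4602, -0.1404, 0.1993]
tool_rot: [-1.917, -1.428, -0.998]
ft_force: [0.1, 0.5, -3.5]
grip_width: 0.531
```

arm_command(
  motion=[
    [[0, 0, 0], [0, 0, 0], 1],
    [[0, 0, 0], [0, 0, 0], 1],
  ],
)

```text
time: 18.88
position: [0.4598, -0.1405, 0.1986]
tool_rot: [-1.921, -1.427, -0.993]
ft_force: [0.3, 0.4, -2.4]
grip_width: 0.528
```

```bash
python3 - <<'E'
from h import *
s=st();Ra=R.from_rotvec(s['tool_rot']).as_matrix();print(Ra.round(3),np.degrees(np.arctan2(Ra[2,0],-Ra[2,2])))
for n in ['scene','wrist','top']:
    im,d=optics.get_image(n);cv2.imwrite(f'pics/{n}15.png',im)
    if n=='wrist': im0,d0=im,d
im,d=im0,d0
# plane fit to the face around the bore
optics.get_image('wrist')
for r in models.silhouettes('wrist','blind_spacer'):
    ys,xs=np.nonzero(r['pixels']);W=pix2world('wrist',xs,ys,d[ys,xs],s)
    print(r['conf'],xs.mean(),ys.mean(),len(xs),np.median(W,0).round(4),np.percentile(W[:,2],[5,25,75,95]).round(4))
    k=abs(W[:,2]-np.percentile(W[:,2],75))<.005
    P=W[k]
    for _ in range(5):
        c=P.mean(0);u,sv,vt=np.linalg.svd(P-c,full_matrices=False);n=vt[2]*np.sign(vt[2,2]);P=P[abs((P-c)@n)<.0015]
    print('normal',n.round(3),'tilt deg',np.degrees(np.arccos(n[2])).round(2),len(P),c.round(4))
E
```

```text
t 18.88 pos [ 0.4598 -0.1405  0.1986] rot [-1.921 -1.427 -0.993] F [ 0.3  0.4 -2.4] g 0.528 q [ 0.061  0.41   0.869  1.9   -0.987  1.749  0.934]
[[ 0.166  0.957  0.238]
 [ 0.556 -0.29   0.779]
 [ 0.815  0.002 -0.58 ]] 54.5456695399581
0.91 200.570110701107 111.51752767527675 1084 [0.4702 0.2372 0.0301] [0.0031 0.0152 0.0335 0.0344]
normal [ 0.    -0.009  1.   ] tilt deg 0.54 469 [0.4721 0.2477 0.0335]
0.83 254.54016365103146 245.51503976028582 8677 [ 0.4599 -0.1343  0.2114] [0.1923 0.2049 0.212  0.2127]
normal [0.004 0.009 1.   ] tilt deg 0.59 5820 [ 0.4611 -0.1326  0.2117]
0.71 229.55357142857142 163.47062211981566 1736 [0.4905 0.0918 0.0327] [0.0032 0.0191 0.0336 0.0344]
normal [ 0.003 -0.013  1.   ] tilt deg 0.78 970 [0.4929 0.0996 0.0334]
```

View pics/wrist15.png

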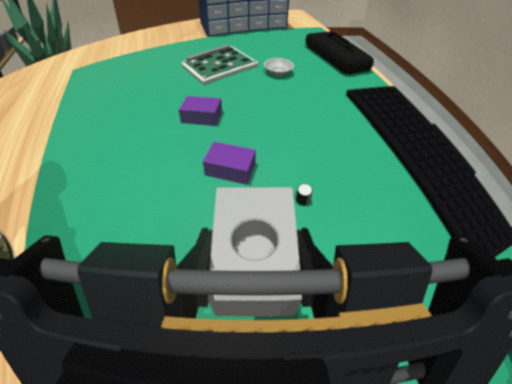

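View pics/scene15.png

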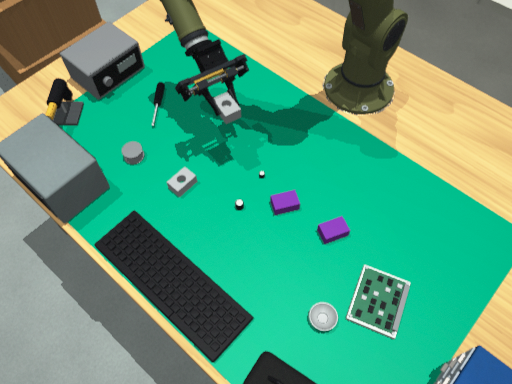

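View pics/top15.png

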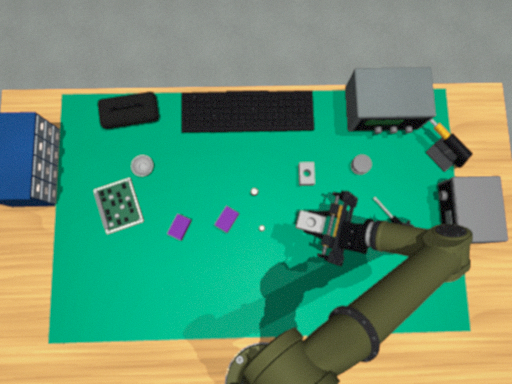

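Bore up, and the face normal is 0.6° off vertical. In the top and scene pictures the other things are where they started. Settling briefly, then handing in.

arm_command(
  motion=[
    [[0, 0, 0], [0, 0, 0], 1],
    [[0, 0, 0], [0, 0, 0], 1],
    [[0, 0, 0], [0, 0, 0], 1],
    [[0, 0, 0], [0, 0, 0], 1],
  ],
)

```text
time: 19.47
position: [0.4607, -0.1396, 0.2008]
tool_rot: [-1.917, -1.431, -0.998]
ft_force: [-1.3, -0.1, -3.4]
grip_width: 0.526
```

```bash
python3 - <<'E'
from h import *
s=st(); print('qd',np.round(s['qd'],4))
optics.get_image('top')
for t in ['through_spacer','capacitor','small_capacitor','screwdriver','reel','screw_dish','module']:
    for r in models.search_frame('top',t)[:1]: print(t,round(r['conf'],2),cam2world('top',r['location']).round(3))
ctrl.close_job()
E
```

```text
t 19.47 pos [ 0.4607 -0.1396  0.2008] rot [-1.917 -1.431 -0.998] F [-1.3 -0.1 -3.4] g 0.526 q [ 0.059  0.408  0.869  1.899 -0.989  1.751  0.935]
qd [ 0.0035  0.0055  0.0005  0.     -0.0005  0.0023  0.0009]
through_spacer 0.52 [ 0.634 -0.156  0.036]
capacitor 0.52 [0.582 0.014 0.027]
small_capacitor 0.55 [0.581 0.014 0.027]
screwdriver 0.52 [ 0.485 -0.421  0.021]
reel 0.86 [ 0.661 -0.335  0.036]
module 0.67 [0.547 0.445 0.015]
the job is handed in; nothing more can be done
```

The job is handed in at about 19.5 s. The blind block is held bore up and level in the gripper, with its centre about 0.196 m above the work surface at roughly (0.46, -0.13).

I picked the plain grey block across its 46 mm width and turned it a quarter turn. I stood it on its 46 x 32 mm end at about (0.464, -0.137) and let go, then gripped it again and turned it on the same way at height.

**Checks that agreed:**
- **Standing:** after release the block stood alone with its top at 72 mm, and the wrist force was about 0.
- **Final pose:** the bore is visible from above and the face normal is 0.6° off vertical. The grip is firm at 0.526 opening and the arm is at rest.
- **Other things:** the module, reel, through block and large capacitor measured within 4 mm of their first positions.

**Checks that failed or disagreed:**
- **Screwdriver:** its measured point shifted from (0.460, -0.445) to (0.485, -0.421), about 35 mm. I put this down to the arm covering its handle in the top picture, because nothing came near it. I did not confirm that separately.
- **Small capacitor:** the network returned the large capacitor's position, so I judged it by eye only. It looks unmoved in the pictures.
- **Screw dish:** it was not found in the last call, but it looks unmoved in the pictures.

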